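Clamp a glued picture panel in the mounting jig

TASK

The freshly glued picture panel lies in its nest on the mounting jig. Push the swung-out metal clamp strap round over the panel until it is fully home in the catch, and only then push the cam lever all the way down so that the pad under the strap clamps the panel. Leave the panel lying in its nest and the things standing round the jig where they are, and finish clear of everything.

Things in the scene. Friction and masses are not known exactly. Their poses are not given: they have to be found in the camera images.
- strap (a joint): Angle of the clamp strap about its upright pivot, rad. 0 = fully home in the catch (hard stop); seen from above it grows counter-clockwise as the strap swings out (2.0 at most); starts at 1.1 to 1.75, sticking out over the jig's side nearer the robot. It swings level, with light friction (about 0.08 N m), and stays where it is left.
- strap_pivot (a point): Point on the strap's upright pivot axis, 66 mm above the table (lever up). The level line from here to lever_pivot, 165 mm, is the strap's direction when home. The jig is a fixed plywood board, 240 x 270 mm, 18 mm thick, its middle 80 mm from this axis towards lever_pivot.
- strap_end (a point): Free end of the strap, middle of its top face, 182 mm from the pivot axis. The strap is an aluminium bar 22 mm wide and 18 mm tall; with the lever up its underside is 48 mm and its top 66 mm above the table.
- lever (a joint): Angle of the cam lever, rad. 0 = raised, leaning 0.6 rad from vertical, away from strap_pivot; grows as it is pushed outwards and down to 0.95 (level, hard stop); starts at 0 to 0.15. Stiff: about 0.3 N m (4 N at the paddle), a little more at the end as the pad clamps; stays where it is left. Its cam also draws the whole strap, with its pad, down by 5.8 mm per rad.
- lever_pivot (a point): Axle of the cam lever, level and square to the strap's home direction, 82 mm above the table. The lever turns in the upright plane through strap_pivot and lever_pivot. Under the axle is the catch, a dark steel block open on the robot's side; its back wall (top 98 mm above the table) starts 15 mm beyond the axle, away from the robot.
- lever_tip (a point): Outer end of the cam lever, 90 mm from the axle, on its centre line. The last 36 mm are a black paddle 32 mm wide and 12 mm thick (6 mm to each side of the centre line); nearer the axle there is a steel arm 16 mm wide, 10 mm thick.
- clamp_pad: Round rubber-faced pad, 32 mm across, 4 mm thick, under the strap 80 mm from its pivot; the origin is the centre of its underside, 44 mm above the table while the lever is up. With the strap home and the lever down it presses on the panel's middle.
- panel_top (a point): Middle of the top face of the picture panel, a loose wooden slab faced with paper, 130 x 90 x 22 mm, lying in a shallow nest of 8 mm strips in the middle of the jig; top face 40 mm above the table. Long side square to the strap's home direction. Not to be moved.
- glue_mid (a point): Bystander: white glue bottle, 52 mm across, 120 mm tall; point on its axis half-way up.
- mug_mid (a point): Bystander: white ceramic mug with handle, 80 mm across, 88 mm tall; point on its axis half-way up.
- jar_mid (a point): Bystander: open glass jar, 72 mm across, 85 mm tall; point on its axis half-way up.
- tape_mid (a point): Bystander: roll of tape lying flat, 90 mm across, 22 mm tall; point on its axis half-way up.
Things that resemble listed ones, but are neither listed nor needed, are in the scene too. Leave any pink or purple look-alike of the part that bears panel_top alone.

How it is judged:
By the outcome, as a careful person would: the job done as asked, in the order asked, and still so for the second after the job is handed in, with the robot touching nothing.
It also fails if it takes over 51 s, if anything falls off the work surface, if the arm or the gripper's body presses on something with over 40 N, if the wrist force passes 120 N, or if a joint passes its speed limit or range.

ROBOT

A 6-joint arm with a two-finger parallel gripper is mounted at the origin on the work surface. World frame = base frame: x ahead of the robot, y to its left, z up, the work surface at z = 0. Lengths are in m, angles in rad, forces in N, time in s.
With the tool pointing down it reaches from about 0.375 to 0.975 m from the base axis. Payload 3.8 kg.
Tool frame: the origin (TCP) lies on the mounting face of the last link; the fingertips stand 173 mm ahead of it and the grasp point (between the pads) lies 155 mm ahead of it; z points along the fingers, y is the line along which they close (so a half turn about z gives the same grasp; the last joint's range is limited). The gripper opens to 85 mm and grips with 20 to 120 N. Pads are 22 mm wide; open, the fingers measure 114 mm over their backs; the gripper's body (76 mm by 85 mm) begins 54 mm behind the grasp point. The pads swing forward as they close: fully open they stand 13 mm farther back than shut.
Start: joints at [-1.324, 0.264, 1.604, -0, 1.274, -0.037], TCP at [0.189, -0.648, 0.405] pointing down, gripper open.
Joint ranges: [-2.63, 2.63], [-0.94, 2.18], [0.31, 2.57], [-1.31, 4.45], [0, 2.66], [-2.55, 2.55]. Speed limits (rad/s): [2.57, 2.57, 3.14, 3.14, 3.14, 3.14].

INTERFACE

Orientations are given as a rotation vector (axis times angle).
In Python, from workcell import bot gives the robot as it stands.
- The arm moves only by the tool drive_tool, never from a script. Its argument "increments" is a list of rows, each an object with "delta_pos": the shift along the tool's x, y, z in mm, a list of three; "turn": the turn about the tool's z in rad; "jaw": the opening, from -1 (shut) to 1 (fully open). A call has 1 to 8 rows; each row shifts and turns the commanded pose from where the row before left it, along the tool's axes as they then stand; what a row does not reach is not made up. A row lasts 1/12 s, in which the tool goes at most 41.7 mm and 7.16 degrees, less where a joint would pass 70% of its speed; a pose out of reach is approached as far as the arm can. A call is refused whole if a number of a shift passes 41.7 or a number of a turn 0.125, either way. A call with a gripper value outside its range is refused whole. The fingers move at their own pace and stop on an object; "grip_force" is the grip in N (left out, the last holds). Time passes only in rows, so rows that do not move let the fingers close. It gives the time, the measured TCP pose, the force, the opening and the grip force at its end, in the units of the state.
- bot.read_state(): the state, without advancing time (a new reading comes with each control period).
- bot.read_camera(name): name is "scene" or "top" or "wrist"; returns a dict with "pixels" (480x640x3 uint8, red, green, blue), "fovy" (degrees; the focal length in pixels is half the picture's height over the tangent of half this angle, whatever the lens; pixels are square), "cx", "cy" (the principal point, pixels), "camera_from_world" (4x4, takes a point from world to camera coordinates); the wrist camera has in their place "hand_eye" (4x4, takes a point from camera to tool coordinates, whose origin is the TCP and whose axes are the flange's). Camera axes: x right, y down, z forward; pixel columns grow to the right and rows downward; lengths in m; the calibration is good to about 2 mm. A picture is of the moment at which its call begins: read the wrist's pose just before it. There is no depth.
- bot.finish_job(): hands the job in; it is judged then, once.
The state is a dict: "time": time; "q": joint angles; "joint_vel": joint speeds; "joint_torque": joint torques, N m; "tool_pos": TCP position; "tcp_rot": TCP orientation; "wrist_force": force on the tool from outside, world axes, zero at the start; "torque": the same for the moment, N m; "width": opening from 0.0 (shut) to 1.0 (fully open); "grip_force": force on a finger pad.
Only numpy, scipy, OpenCV 4.12 (cv2) and the standard library are available. Lean on these libraries where they do the work, as an engineer would, in place of code of your own. Each camera call takes 0.05 s, during which the arm holds its last target. There are 200 camera calls.

## Working session

There is one attempt and no reset: what is moved stays moved. The work goes in short steps, Python scripts to look and compute and a tool call to move; the robot and the scene stay as the last step left them, time stands still between calls to the robot, and variables do not carry over. Pictures are saved under pics/ and viewed, at most 10 in all, crops included, and the job is handed in when it is done.

Besides the shell and the picture viewer there is one more tool, called as name(argument=value, ...), one argument or row to a line, values as JSON. drive_tool: Moves the arm, as the interface text tells. Its arguments: {"type":"object","properties":{"increments":{"type":"array"},"grip_force":{"type":"number"}},"required":["increments"]}

```bash
mkdir -p pics; cat > h.py <<'E'
import numpy as np, cv2
from workcell import bot
def grab(n):
    r=bot.read_camera(n); np.savez(''+n+'.npz',**{k:np.array(v) for k,v in r.items()}); return r
def load(n): return dict(np.load(''+n+'.npz'))
def ray(c,u,v):
    f=240/np.tan(np.radians(float(c['fovy']))/2)
    d=np.array([(u-c['cx'])/f,(v-c['cy'])/f,1.]); T=np.array(c['camera_from_world'])
    R=T[:3,:3]; return -R.T@T[:3,3], R.T@d
def onz(c,u,v,z):
    o,d=ray(c,u,v); return o+d*(z-o[2])/d[2]
def proj(c,p):
    f=240/np.tan(np.radians(float(c['fovy']))/2); T=np.array(c['camera_from_world'])
    q=T[:3,:3]@np.array(p)+T[:3,3]; return f*q[0]/q[2]+c['cx'], f*q[1]/q[2]+c['cy']
def tri(c1,a,c2,b):
    o1,d1=ray(c1,*a);o2,d2=ray(c2,*b)
    A=np.stack([d1,-d2],1); s=np.linalg.lstsq(A,o2-o1,rcond=None)[0]
    p,q=o1+s[0]*d1,o2+s[1]*d2; return (p+q)/2,np.linalg.norm(p-q)
E
python3 - <<'E'
from h import *
for n in('scene','top'):
    r=grab(n); cv2.imwrite(f'pics/{n}0.png',np.array(r['pixels'])[:,:,::-1])
    o,_=ray(r,320,240); print(n,r['fovy'],o)
s=bot.read_state(); print(s['time'],s['tool_pos'],s['tcp_rot'],s['width'])
E
```

```text
scene 43.0530316843309 [ 1.46335489 -0.11177183  1.06015654]
top 50.69401470048153 [0.46747436 0.01809962 1.37669042]
0.1 [ 0.18890259 -0.64770035  0.40348207] [-3.10802045e+00 -4.43982055e-01  3.65155173e-04] 0.9955330119047402
```

View pics/scene0.png

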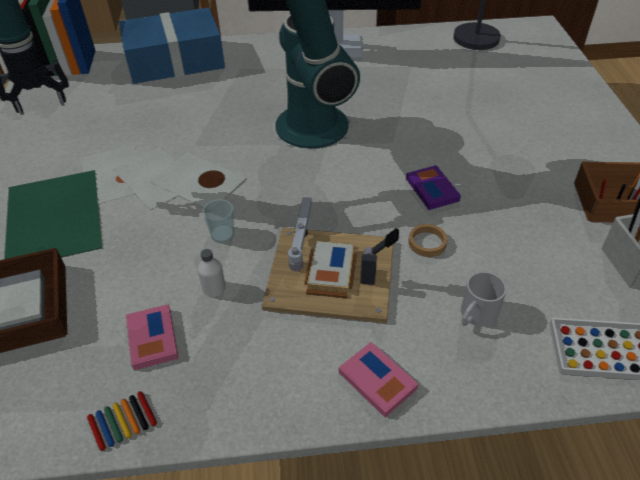

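View pics/top0.png

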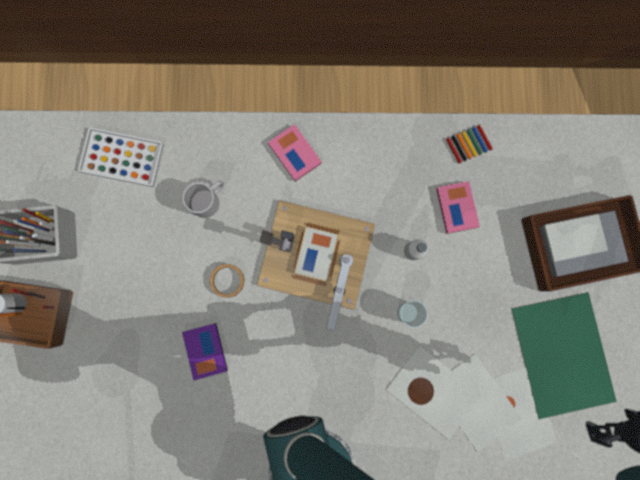

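The scene view shows the jig at about (330,275), with the strap from its pivot at (296,258) to its end at (305,202). The lever runs from the catch (369,265) to the paddle (392,237). The white panel is at (332,265), the jar at (220,220), glue at (211,273), tape at (428,240) and mug at (484,300). 

In the top view the strap pivot is at (347,260), its end at (333,325), the catch at (287,241) and the paddle at (266,237).

Look-alikes of the panel are the pink panels at scene (152,335) and (378,378) and the purple one at (433,187). The grey-white paper at (375,215) could be mistaken for it too. I choose the white panel in the nest, and the only strap and lever on the jig. Next is a close crop to check this.

```bash
python3 - <<'E'
from h import *
a=load('scene')['pixels'][190:330,250:410]; b=load('top')['pixels'][190:340,240:400]
a=cv2.resize(a,(400,350),interpolation=cv2.INTER_CUBIC); b=cv2.resize(b,(400,375),interpolation=cv2.INTER_CUBIC)
im=np.zeros((375,800,3),np.uint8); im[:350,:400]=a; im[:,400:]=b
cv2.imwrite('pics/crop.png',im[:,:,::-1])
E
```

```text
(no output)
```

View pics/crop.png

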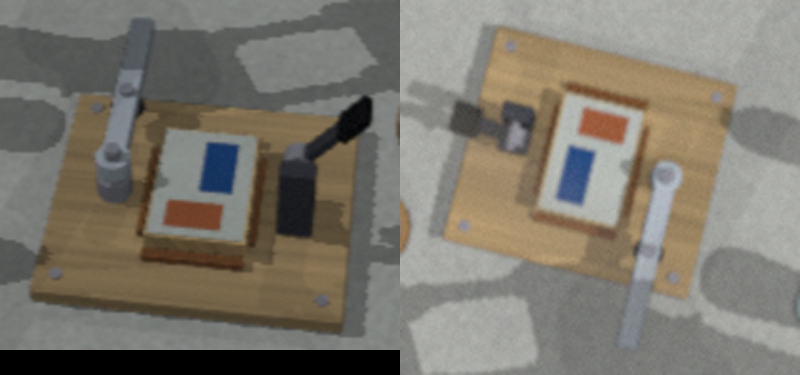

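The crop confirms it: a white panel in the nest, the strap swung toward the robot, and the lever up on the catch. Crop pixels: strap pivot (665,176), strap end (628,345), axle (515,130), paddle tip (455,117). Jig corners are (497,28), (737,86), (689,298) and (444,240).

```bash
python3 - <<'E'
from h import *
T=load('top');S=load('scene')
t=lambda x,y:((x-400)/2.5+240,y/2.5+190)
s=lambda x,y:(x/2.5+250,y/2.5+190)
C=[onz(T,*t(*p),.018) for p in[(497,28),(737,86),(689,298),(444,240)]]
print('corners',np.round(C,4)); print([round(np.linalg.norm(C[i]-C[i-1]),3) for i in range(4)],np.mean(C,0))
CS=[onz(S,*s(*p),.018) for p in[(340,322),(32,295),(79,95),(357,117)]]
print('cornersS',np.round(CS,4),np.mean(CS,0))
pv=onz(T,*t(665,176),.07);en=onz(T,*t(628,346),.066);enS=onz(S,*s(141,20),.066);ax=onz(T,*t(515,130),.085)
pvS=onz(S,*s(113,152),.07)
print('pv',pv,pvS,'end',en,enS,'axle',ax,np.linalg.norm(en-pv),np.linalg.norm(ax-pv))
print('tip tri',tri(T,t(456,117),S,s(363,103)))
u=(C[0]-C[1]+C[3]-C[2])[:2];u/=np.linalg.norm(u);print('u',u,np.arctan2(u[1],u[0]))
d=(en-pv)[:2];print('strap ang',np.arctan2(d[1],d[0]), 'axle ang',np.arctan2(*(ax-pv)[[1,0]]))
# blobs bystanders
for n,p,z in[('glue',(417,249),.12),('jar',(410,313),.085),('tape',(226,280),.022),('mug',(199,197),.088)]: print(n,onz(T,*p,z))
E
```

```text
corners [[ 0.7161  0.0896  0.018 ]
 [ 0.6526 -0.1708  0.018 ]
 [ 0.4246 -0.1159  0.018 ]
 [ 0.4873  0.145   0.018 ]]
[np.float64(0.235), np.float64(0.268), np.float64(0.235), np.float64(0.268)] [ 0.57014964 -0.01305475  0.018     ]
cornersS [[ 0.7218  0.0896  0.018 ]
 [ 0.663  -0.1662  0.018 ]
 [ 0.4281 -0.1116  0.018 ]
 [ 0.489   0.1484  0.018 ]] [ 0.57544712 -0.00994043  0.018     ]
pv [ 0.55157733 -0.08732217  0.07      ] [ 0.55394697 -0.08613233  0.07      ] end [ 0.37772411 -0.04804681  0.066     ] [ 0.38130304 -0.04594287  0.066     ] axle [0.5981306  0.06723771 0.085     ] 0.17827926749458328 0.16211404500053642
tip tri (array([0.60357831, 0.12155211, 0.15689048]), np.float64(0.0002643298354725295))
u [0.23534025 0.97191305] 1.33322769570717
strap ang 2.919411276201313 axle ang 1.2782399870167316
glue [ 0.57651677 -0.26184585  0.12      ]
jar [ 0.41633532 -0.24783238  0.085     ]
tape [0.5034112  0.22824539 0.022     ]
mug [0.7139731  0.28986534 0.088     ]
```

drive_tool(
  increments=[
    {"delta_pos": [0,0,0],"turn": 0.104,"jaw": -1},
    {"delta_pos": [0,0,0],"turn": 0.104,"jaw": -1},
    {"delta_pos": [0,0,0],"turn": 0.104,"jaw": -1},
    {"delta_pos": [0,0,0],"turn": 0.104,"jaw": -1},
    {"delta_pos": [0,0,0],"turn": 0.104,"jaw": -1},
    {"delta_pos": [7,-30,0],"turn": 0,"jaw": -1},
    {"delta_pos": [7,-35,0],"turn": 0,"jaw": -1},
    {"delta_pos": [7,-35,0],"turn": 0,"jaw": -1},
  ],
)

```text
time: 0.77
tool_pos: [0.2327, -0.5549, 0.4036]
tcp_rot: [-3.118, 0.373, 0.001]
wrist_force: [-0.5, -0.2, 0.3]
width: 0.0
grip_force: 0.0
```

drive_tool(
  increments=[
    {"delta_pos": [7,-39,0],"turn": 0,"jaw": -1},
    {"delta_pos": [7,-39,0],"turn": 0,"jaw": -1},
    {"delta_pos": [7,-39,0],"turn": 0,"jaw": -1},
    {"delta_pos": [7,-39,0],"turn": 0,"jaw": -1},
    {"delta_pos": [7,-39,0],"turn": 0,"jaw": -1},
    {"delta_pos": [7,-39,0],"turn": 0,"jaw": -1},
    {"delta_pos": [7,-39,0],"turn": 0,"jaw": -1},
    {"delta_pos": [7,-39,0],"turn": 0,"jaw": -1},
  ],
)

```text
time: 1.43
tool_pos: [0.3603, -0.2635, 0.4043]
tcp_rot: [-3.119, 0.371, 0.0]
wrist_force: [1.1, -0.0, -0.6]
width: 0.002
grip_force: 0.0
```

```bash
cat >> h.py <<'E'
P=np.array([.553,-.0875]);ang=1.335
U=np.array([np.cos(ang),np.sin(ang)]);N=np.array([U[1],-U[0]])
def st():
    s=bot.read_state();p=np.array(s['tool_pos']);d=p[:2]-P;r=np.array(s['tcp_rot'])
    print('t',round(s['time'],2),'a',round(d@U*1e3,1),'b',round(d@N*1e3,1),'tipz',round(p[2]*1e3-173,1),'rot',r.round(3),'xang',round(2*np.arctan2(r[1],r[0])%(2*np.pi)-2*np.pi,3),'F',np.round(s['wrist_force'],1),'w',round(s['width'],2))
    return s
E
python3 -c "
from h import *
s=st();print(s['q'])"
```

```text
t 1.43 a -216.2 b -146.3 tipz 231.3 rot [-3.119  0.371  0.   ] xang -0.237 F [ 1.1 -0.  -0.6] w 0.0
[-6.87310348e-01 -1.80995485e-01  2.06689100e+00  9.12217701e-05
  1.25600960e+00  1.12024418e+00]
```

drive_tool(
  increments=[
    {"delta_pos": [6,-35,0],"turn": 0,"jaw": -1},
    {"delta_pos": [6,-35,0],"turn": 0,"jaw": -1},
    {"delta_pos": [6,-35,0],"turn": 0,"jaw": -1},
    {"delta_pos": [6,-34,0],"turn": 0,"jaw": -1},
    {"delta_pos": [7,-32,0],"turn": 0,"jaw": -1},
    {"delta_pos": [0,0,35],"turn": 0,"jaw": -1},
    {"delta_pos": [0,0,35],"turn": 0,"jaw": -1},
    {"delta_pos": [0,0,30],"turn": 0,"jaw": -1},
  ],
)

```text
time: 2.1
tool_pos: [0.4303, -0.1053, 0.3032]
tcp_rot: [3.12, -0.366, 0.001]
wrist_force: [0.3, -0.4, -0.6]
width: 0.002
grip_force: 0.0
```

```bash
python3 - <<'E'
from h import *
st()
a=np.array(grab('top')['pixels'])[180:350,230:430]; b=np.array(grab('scene')['pixels'])[180:330,230:430]
a=cv2.resize(a,(400,340),interpolation=2); b=cv2.resize(b,(400,300),interpolation=2)
im=np.zeros((340,800,3),np.uint8); im[:,:400]=a; im[:300,400:]=b
cv2.imwrite('pics/c2.png',im[:,:,::-1])
E
```

```text
t 2.1 a -46.0 b -115.2 tipz 130.2 rot [ 3.12e+00 -3.66e-01  1.00e-03] xang -0.234 F [ 0.3 -0.4 -0.6] w 0.0
```

View pics/c2.png

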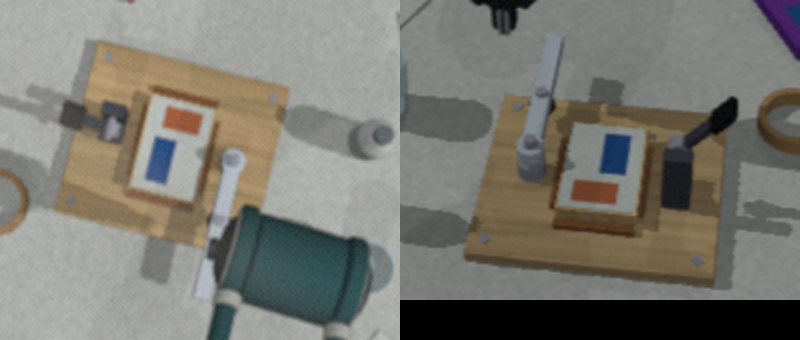

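The top view shows the gripper beside the strap on its glue-bottle side, away from the catch. The strap runs from (233,158) to (205,290) in the crop and nothing else is touched. I lower next to it.

drive_tool(
  increments=[
    {"delta_pos": [0,0,28],"turn": 0,"jaw": -1},
    {"delta_pos": [0,0,28],"turn": 0,"jaw": -1},
    {"delta_pos": [0,0,22],"turn": 0,"jaw": -1},
    {"delta_pos": [0,-10,0],"turn": 0,"jaw": -1},
    {"delta_pos": [1,-10,0],"turn": 0,"jaw": -1},
    {"delta_pos": [0,-10,0],"turn": 0,"jaw": -1},
    {"delta_pos": [0,-10,0],"turn": 0,"jaw": -1},
    {"delta_pos": [0,-10,0],"turn": 0,"jaw": -1},
  ],
)

```text
time: 2.87
tool_pos: [0.4446, -0.0572, 0.2288]
tcp_rot: [3.119, -0.369, 0.007]
wrist_force: [1.4, -0.9, 0.5]
width: 0.001
grip_force: 0.6
```

```bash
python3 -c "
from h import *
st()"
```

```text
t 2.87 a 4.2 b -112.5 tipz 55.8 rot [ 3.119 -0.369  0.007] xang -0.236 F [ 1.4 -0.9  0.5] w 0.0
```

drive_tool(
  increments=[
    {"delta_pos": [-1,-10,2],"turn": 0,"jaw": -1},
    {"delta_pos": [1,-11,0],"turn": 0,"jaw": -1},
    {"delta_pos": [4,-11,0],"turn": 0,"jaw": -1},
    {"delta_pos": [4,-11,0],"turn": 0,"jaw": -1},
    {"delta_pos": [5,-11,0],"turn": 0,"jaw": -1},
    {"delta_pos": [7,-10,0],"turn": 0,"jaw": -1},
    {"delta_pos": [7,-9,0],"turn": 0,"jaw": -1},
    {"delta_pos": [8,-9,0],"turn": 0,"jaw": -1},
  ],
)

```text
time: 3.53
tool_pos: [0.4971, 0.0143, 0.2244]
tcp_rot: [3.12, -0.37, -0.001]
wrist_force: [-0.7, -1.6, -0.5]
width: 0.001
grip_force: 0.6
```

```bash
python3 - <<'E'
from h import *
st()
a=np.array(grab('top')['pixels'])[180:350,230:430]; b=np.array(grab('scene')['pixels'])[180:330,230:430]
a=cv2.resize(a,(400,340),interpolation=2); b=cv2.resize(b,(400,300),interpolation=2)
im=np.zeros((340,800,3),np.uint8); im[:,:400]=a; im[:300,400:]=b
cv2.imwrite('pics/c3.png',im[:,:,::-1])
E
```

```text
t 3.53 a 85.9 b -78.1 tipz 51.4 rot [ 3.12e+00 -3.70e-01 -1.00e-03] xang -0.236 F [-0.7 -1.6 -0.5] w 0.0
```

View pics/c3.png

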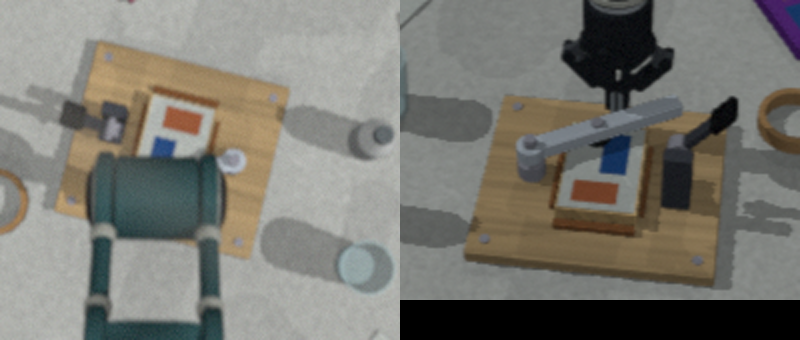

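The strap, from pivot (530,145) to end (680,103) in the crop, follows the fingers over the panel. The panel is unmoved, so I continue.

drive_tool(
  increments=[
    {"delta_pos": [10,-7,0],"turn": 0,"jaw": -1},
    {"delta_pos": [10,-6,0],"turn": 0,"jaw": -1},
    {"delta_pos": [9,-5,0],"turn": 0,"jaw": -1},
    {"delta_pos": [9,-3,0],"turn": 0,"jaw": -1},
    {"delta_pos": [7,-2,0],"turn": 0,"jaw": -1},
    {"delta_pos": [5,0,0],"turn": 0,"jaw": -1},
    {"delta_pos": [3,0,0],"turn": 0,"jaw": -1},
    {"delta_pos": [0,0,0],"turn": 0,"jaw": -1},
  ],
)

```text
time: 4.3
tool_pos: [0.554, 0.0232, 0.2248]
tcp_rot: [-3.119, 0.371, -0.001]
wrist_force: [0.1, 0.3, -0.4]
width: -0.0
grip_force: 0.0
```

```bash
python3 -c "
from h import *
st()"
```

```text
t 4.3 a 107.9 b -24.9 tipz 51.8 rot [-3.119e+00  3.710e-01 -1.000e-03] xang -0.237 F [ 0.1  0.3 -0.4] w -0.0
```

drive_tool(
  increments=[
    {"delta_pos": [2,0,0],"turn": 0,"jaw": -1},
    {"delta_pos": [2,0,0],"turn": 0,"jaw": -1},
    {"delta_pos": [1,0,0],"turn": 0,"jaw": -1},
    {"delta_pos": [0,0,0],"turn": 0,"jaw": -1},
  ],
)

```text
time: 4.63
tool_pos: [0.5581, 0.0222, 0.2248]
tcp_rot: [-3.12, 0.37, -0.0]
wrist_force: [-1.3, 1.1, -0.4]
width: 0.003
grip_force: 0.2
```

```bash
python3 - <<'E'
from h import *
st()
b=np.array(grab('scene')['pixels'])[190:330,250:430]
b=cv2.resize(b,(720,560),interpolation=2)
cv2.imwrite('pics/c4.png',b[:,:,::-1])
E
```

```text
t 4.63 a 107.8 b -20.7 tipz 51.8 rot [-3.12  0.37 -0.  ] xang -0.236 F [-1.3  1.1 -0.4] w 0.0
```

View pics/c4.png

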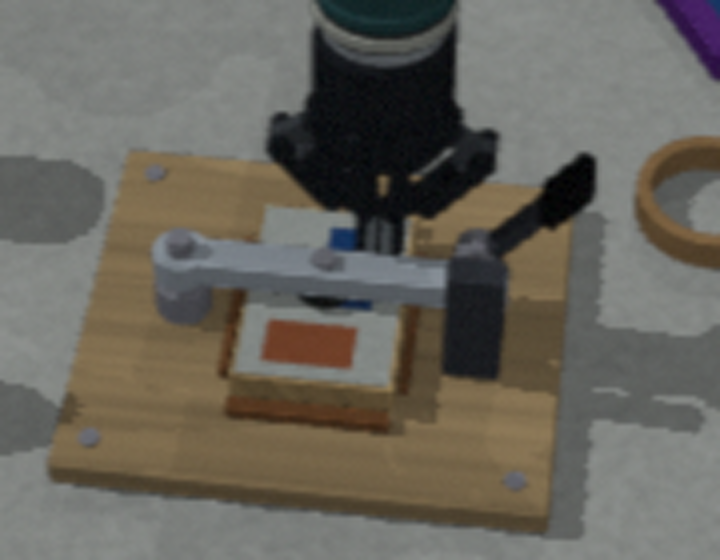

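The strap lies over the panel, pivot (180,243) to catch (470,275), nearly home. I press on until the stop shows up in the force reading.

drive_tool(
  increments=[
    {"delta_pos": [2,0,0],"turn": 0,"jaw": -1},
    {"delta_pos": [1,0,0],"turn": 0,"jaw": -1},
    {"delta_pos": [1,0,0],"turn": 0,"jaw": -1},
    {"delta_pos": [0,0,0],"turn": 0,"jaw": -1},
  ],
)

```text
time: 5.02
tool_pos: [0.5612, 0.0216, 0.2242]
tcp_rot: [-3.119, 0.37, 0.005]
wrist_force: [-4.6, 2.5, 1.1]
width: 0.0
grip_force: 2.5
```

drive_tool(
  increments=[
    {"delta_pos": [1,0,0],"turn": 0,"jaw": -1},
    {"delta_pos": [1,0,0],"turn": 0,"jaw": -1},
    {"delta_pos": [1,0,0],"turn": 0,"jaw": -1},
    {"delta_pos": [0,0,0],"turn": 0,"jaw": -1},
    {"delta_pos": [0,0,0],"turn": 0,"jaw": -1},
  ],
)

```text
time: 5.43
tool_pos: [0.5631, 0.0213, 0.2237]
tcp_rot: [-3.119, 0.371, 0.01]
wrist_force: [-7.2, 3.9, 3.7]
width: 0.001
grip_force: 4.0
```

```bash
python3 -c "
from h import *
st()"
```

```text
t 5.43 a 108.1 b -15.6 tipz 50.7 rot [-3.119  0.371  0.01 ] xang -0.236 F [-7.2  3.9  3.7] w 0.0
```

drive_tool(
  increments=[
    {"delta_pos": [-8,0,0],"turn": 0,"jaw": -1},
    {"delta_pos": [-16,0,0],"turn": 0,"jaw": -1},
    {"delta_pos": [-16,0,-10],"turn": 0,"jaw": -1},
    {"delta_pos": [0,0,-35],"turn": 0,"jaw": -1},
    {"delta_pos": [0,0,-35],"turn": 0,"jaw": -1},
    {"delta_pos": [0,0,-35],"turn": 0,"jaw": -1},
    {"delta_pos": [-30,0,0],"turn": 0,"jaw": -1},
    {"delta_pos": [-30,0,0],"turn": 0,"jaw": -1},
  ],
)

```text
time: 6.1
tool_pos: [0.4699, 0.0438, 0.344]
tcp_rot: [-3.119, 0.371, -0.016]
wrist_force: [-0.6, 0.4, -0.2]
width: -0.002
grip_force: 0.0
```

```bash
python3 - <<'E'
from h import *
st()
a=np.array(grab('top')['pixels'])[190:310,240:400]; b=np.array(grab('scene')['pixels'])[210:330,250:410]
a=cv2.resize(a,(400,300),interpolation=2); b=cv2.resize(b,(400,300),interpolation=2)
cv2.imwrite('pics/c5.png',np.hstack([a,b])[:,:,::-1])
E
```

```text
t 6.1 a 108.2 b -111.5 tipz 171.0 rot [-3.119  0.371 -0.016] xang -0.237 F [-0.6  0.4 -0.2] w -0.0
```

View pics/c5.png

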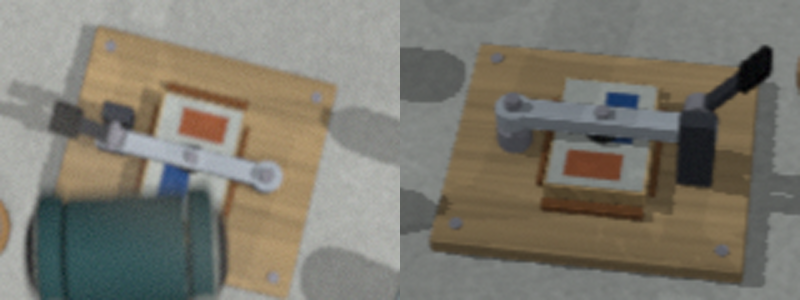

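The top view shows the strap from its pivot (266,175) through its mid bolt (192,155) into the catch at (113,130), almost parallel to the jig's edge. The panel is still in its nest. A line fit will confirm the angle.

```bash
python3 - <<'E'
from h import *
T=load('top');p=T['pixels'].astype(float)
def edge(p0,p1,z,sgn,half=5,R=1):
    # along segment, max-gradient crossing perpendicular
    p0,p1=np.array(p0),np.array(p1);d=(p1-p0)/np.linalg.norm(p1-p0);n=np.array([-d[1],d[0]]);pts=[]
    g=cv2.GaussianBlur((p[:,:,2]/(p.sum(2)+1)).astype(np.float32)*1000 ,(3,3),.7)
    for s in np.linspace(0.05,.95,30):
        c=p0+s*(p1-p0);k=np.arange(-half,half+.01,.25);q=c+k[:,None]*n
        v=cv2.remap(g,q[:,0].astype(np.float32)[None],q[:,1].astype(np.float32)[None],1)[0]
        e=sgn*np.gradient(v);pts.append(q[np.argmax(e)])
    w=np.array([onz(T,*x,z)[:2] for x in pts])
    l=cv2.fitLine(w.astype(np.float32),cv2.DIST_HUBER,0,.01,.01).ravel()
    if l[1]<0:l[:2]*=-1
    r=(w-l[2:])@np.array([-l[1],l[0]]);return np.arctan2(l[1],l[0]),l[2:],np.std(r)
t=lambda x,y:(x/2.5+240,y/2.5+190)
for s in(1,-1): print('jig top',s,edge(t(110,31),t(325,85),.018,s))
for s in(1,-1): print('jig right',s,edge(t(332,100),t(295,280),.018,s))
# strap centreline by brightness-weighted bluish mask
X,Y=np.meshgrid(np.arange(640),np.arange(480))
sat=p.max(2)-p.min(2);m=(p[:,:,2]>p[:,:,0]+3)&(p.sum(2)>330)
a=np.array(t(266,175));b=np.array(t(125,138));d=(b-a)/np.linalg.norm(b-a)
rel=np.stack([X-a[0],Y-a[1]],-1);al=rel@d;pe=rel@np.array([-d[1],d[0]])
for lo,hi in((6,52),(6,26),(34,54)):
    k=m&(al>lo)&(al<hi)&(abs(pe)<6)
    w=np.array([onz(T,x,y,.066)[:2] for x,y in zip(X[k],Y[k])])
    l=cv2.fitLine(w.astype(np.float32),cv2.DIST_HUBER,0,.01,.01).ravel();l[:2]*=np.sign(l[1]);print(k.sum(),np.arctan2(l[1],l[0]),l[2:])
    print('b of centre vs pivot', (l[2:]-P)@N)
E
```

```text
jig top 1 (np.float32(1.3214356), array([ 0.6746433, -0.0381198], dtype=float32), np.float64(0.004809318397364049))
jig top -1 (np.float32(1.3269649), array([ 0.6771127 , -0.08114355], dtype=float32), np.float64(0.0008336846981688792))
jig right 1 (np.float32(2.9854348), array([ 0.55883026, -0.1405621 ], dtype=float32), np.float64(0.009239585888116747))
jig right -1 (np.float32(2.8956227), array([ 0.5500152, -0.1434091], dtype=float32), np.float64(0.0006947700834693411))
414 1.3240997 [ 0.57101095 -0.01540176]
b of centre vs pivot 0.0006691595512581099
176 1.3264158 [ 0.56277025 -0.04723006]
b of centre vs pivot 9.213473579127045e-05
180 1.3556747 [0.5799699  0.02095357]
b of centre vs pivot 0.0008869537462200004
```

The strap is at 1.324–1.326 rad against 1.327 for the jig edge, and the hard stop showed in the force. It is home, so I go to the lever's inner side, above everything.

drive_tool(
  increments=[
    {"delta_pos": [0,-20,0],"turn": 0,"jaw": -1},
    {"delta_pos": [28,-21,0],"turn": 0,"jaw": -1},
    {"delta_pos": [28,-21,0],"turn": 0,"jaw": -1},
    {"delta_pos": [28,0,0],"turn": 0,"jaw": -1},
    {"delta_pos": [29,0,0],"turn": 0,"jaw": -1},
    {"delta_pos": [0,0,12],"turn": 0,"jaw": -1},
    {"delta_pos": [0,0,14],"turn": 0,"jaw": -1},
    {"delta_pos": [0,0,0],"turn": 0,"jaw": -1},
  ],
)

```text
time: 6.87
tool_pos: [0.5915, 0.0774, 0.3102]
tcp_rot: [3.118, -0.37, -0.007]
wrist_force: [-0.6, 0.3, -0.6]
width: 0.0
grip_force: 0.0
```

```bash
python3 - <<'E'
from h import *
st()
b=np.array(grab('scene')['pixels'])[180:320,270:430]
b=cv2.resize(b,(640,560),interpolation=2)
cv2.imwrite('pics/c6.png',b[:,:,::-1])
E
```

```text
t 6.87 a 169.3 b -1.1 tipz 137.2 rot [ 3.118 -0.37  -0.007] xang -0.237 F [-0.6  0.3 -0.6] w 0.0
```

View pics/c6.png

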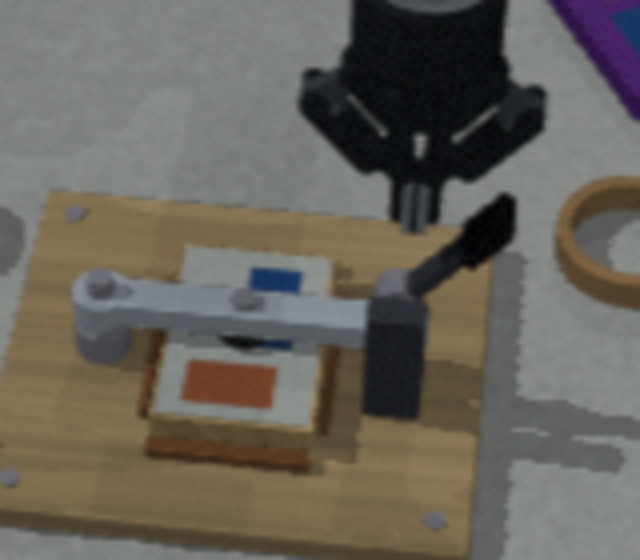

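The fingertips at (413,225) stand above the catch, on the inner side of the lever, whose paddle is at (490,235). The strap is home and the panel is in place. Now I push outward and down along the lever's arc.

drive_tool(
  increments=[
    {"delta_pos": [3,0,-8],"turn": 0,"jaw": -1},
    {"delta_pos": [0,-8,0],"turn": 0,"jaw": -1},
    {"delta_pos": [0,-8,0],"turn": 0,"jaw": -1},
    {"delta_pos": [0,-7,3],"turn": 0,"jaw": -1},
    {"delta_pos": [0,-6,4],"turn": 0,"jaw": -1},
    {"delta_pos": [0,0,0],"turn": 0,"jaw": -1},
  ],
)

```text
time: 7.42
tool_pos: [0.6021, 0.1067, 0.3149]
tcp_rot: [-3.12, 0.368, -0.002]
wrist_force: [1.3, 0.4, 0.6]
width: -0.001
grip_force: 0.0
```

```bash
python3 -c "
from h import *
st()"
```

```text
t 7.42 a 200.3 b 2.3 tipz 141.9 rot [-3.12e+00  3.68e-01 -2.00e-03] xang -0.235 F [1.3 0.4 0.6] w -0.0
```

drive_tool(
  increments=[
    {"delta_pos": [0,-4,7],"turn": 0,"jaw": -1},
    {"delta_pos": [0,-5,7],"turn": 0,"jaw": -1},
    {"delta_pos": [0,-5,6],"turn": 0,"jaw": -1},
    {"delta_pos": [0,-5,6],"turn": 0,"jaw": -1},
    {"delta_pos": [0,-3,7],"turn": 0,"jaw": -1},
    {"delta_pos": [0,-3,7],"turn": 0,"jaw": -1},
    {"delta_pos": [0,0,0],"turn": 0,"jaw": -1},
  ],
)

```text
time: 8.0
tool_pos: [0.6075, 0.13, 0.2731]
tcp_rot: [3.12, -0.37, -0.002]
wrist_force: [0.4, 0.6, 0.9]
width: -0.001
grip_force: 0.2
```

```bash
python3 -c "
from h import *
st()"
```

```text
t 8.0 a 224.2 b 2.2 tipz 100.1 rot [ 3.12e+00 -3.70e-01 -2.00e-03] xang -0.236 F [0.4 0.6 0.9] w -0.0
```

```bash
python3 - <<'E'
from h import *
st()
b=np.array(grab('scene')['pixels'])[180:320,270:430]
b=cv2.resize(b,(640,560),interpolation=2)
cv2.imwrite('pics/c7.png',b[:,:,::-1])
E
```

```text
t 8.0 a 224.2 b 2.2 tipz 100.1 rot [ 3.12e+00 -3.70e-01 -2.00e-03] xang -0.236 F [0.4 0.6 0.9] w -0.0
```

View pics/c7.png

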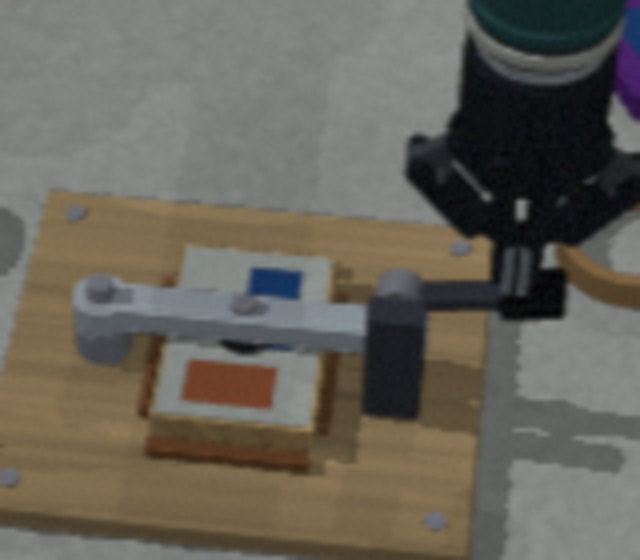

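The lever is now almost level, arm (450,295) to paddle (535,290), with the fingers on the paddle. I press it to the stop.

drive_tool(
  increments=[
    {"delta_pos": [0,-1,4],"turn": 0,"jaw": -1},
    {"delta_pos": [0,-1,4],"turn": 0,"jaw": -1},
    {"delta_pos": [0,0,3],"turn": 0,"jaw": -1},
    {"delta_pos": [0,0,2],"turn": 0,"jaw": -1},
    {"delta_pos": [0,0,0],"turn": 0,"jaw": -1},
  ],
)

```text
time: 8.47
tool_pos: [0.6076, 0.1318, 0.2626]
tcp_rot: [-3.119, 0.37, 0.003]
wrist_force: [-5.6, -0.4, 9.9]
width: -0.001
grip_force: 5.4
```

```bash
python3 -c "
from h import *
st()"
```

```text
t 8.47 a 226.0 b 1.8 tipz 89.6 rot [-3.119e+00  3.700e-01  3.000e-03] xang -0.236 F [-5.6 -0.4  9.9] w -0.0
```

drive_tool(
  increments=[
    {"delta_pos": [0,0,2],"turn": 0,"jaw": -1},
    {"delta_pos": [0,0,2],"turn": 0,"jaw": -1},
    {"delta_pos": [0,0,1],"turn": 0,"jaw": -1},
    {"delta_pos": [0,0,0],"turn": 0,"jaw": -1},
    {"delta_pos": [0,0,0],"turn": 0,"jaw": -1},
  ],
)

```text
time: 8.88
tool_pos: [0.6077, 0.1318, 0.2621]
tcp_rot: [-3.119, 0.37, 0.002]
wrist_force: [-14.9, -1.7, 32.7]
width: -0.003
grip_force: 16.4
```

Hard stop: 33 N for 0.5 mm. Now I lift off and withdraw high.

drive_tool(
  increments=[
    {"delta_pos": [0,0,-8],"turn": 0,"jaw": -1},
    {"delta_pos": [0,0,-25],"turn": 0,"jaw": -1},
    {"delta_pos": [0,0,-35],"turn": 0,"jaw": -1},
    {"delta_pos": [0,0,-35],"turn": 0,"jaw": -1},
    {"delta_pos": [0,0,-35],"turn": 0,"jaw": -1},
    {"delta_pos": [-35,0,-10],"turn": 0,"jaw": -1},
    {"delta_pos": [-35,0,0],"turn": 0,"jaw": -1},
    {"delta_pos": [-30,0,0],"turn": 0,"jaw": -1},
  ],
)

```text
time: 9.55
tool_pos: [0.5098, 0.1552, 0.4055]
tcp_rot: [-3.118, 0.371, -0.002]
wrist_force: [-0.3, 0.1, 0.2]
width: 0.001
grip_force: 0.0
```

drive_tool(
  increments=[
    {"delta_pos": [-20,0,0],"turn": 0,"jaw": -1},
    {"delta_pos": [0,0,0],"turn": 0,"jaw": -1},
    {"delta_pos": [0,0,0],"turn": 0,"jaw": -1},
  ],
)

```text
time: 9.8
tool_pos: [0.4905, 0.1599, 0.4043]
tcp_rot: [-3.12, 0.368, -0.0]
wrist_force: [0.6, 0.2, -0.2]
width: 0.001
grip_force: 0.0
```

```bash
python3 - <<'E'
from h import *
st()
a=np.array(grab('top')['pixels'])[180:320,190:430]; b=np.array(grab('scene')['pixels'])[180:320,250:450]
a=cv2.resize(a,(400,233),interpolation=2); b=cv2.resize(b,(400,280),interpolation=2)
im=np.zeros((280,800,3),np.uint8); im[:233,:400]=a; im[:,400:]=b
cv2.imwrite('pics/c8.png',im[:,:,::-1])
E
```

```text
t 9.8 a 226.0 b -118.5 tipz 231.3 rot [-3.12   0.368 -0.   ] xang -0.235 F [ 0.6  0.2 -0.2] w 0.0
```

View pics/c8.png

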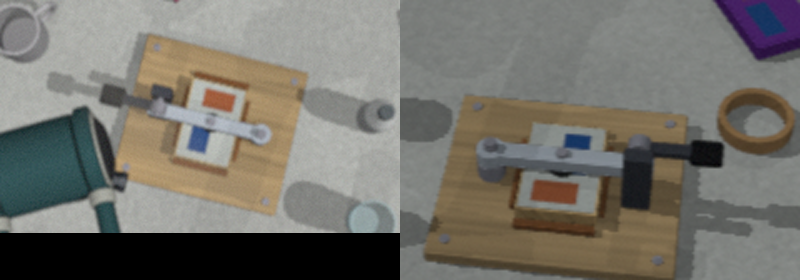

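The strap is home in the catch at (637,160) and the lever is level with its paddle at (708,153). The panel is in its nest, the bystanders are in place and the arm is clear.

```bash
python3 -c "
from workcell import bot
print(bot.finish_job())"
```

```text
the job is handed in; nothing more can be done
None
```

The strap was pushed home in the catch first, then the cam lever was pressed down to its stop; the panel stayed in its nest, the things round the jig were not moved, the arm finished clear, and the job was handed in at about 10 s (no verdict was returned).

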